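Finish the jar-labelling run: rewind the liner and clear the turntable

ROBOT

A 6-joint arm with a two-finger parallel gripper is mounted at the origin on a cart in front of the work surface, level with it; the furniture and walls round the work are solid. World frame = base frame: x ahead of the robot, y to its left, z up, the work surface at z = 0. Lengths are in m, angles in rad, forces in N, time in s.
With the tool pointing down it reaches from about 0.425 to 0.95 m from the base axis. Payload 3.5 kg.
Tool frame: the origin (TCP) lies at the very end of the fingers, on their centre line; the grasp point (between the pads) lies ctrl.tcp_to_grasp behind it (ctrl.tcp_to_grasp is the distance from the TCP to the grasp point, in m); z points along the fingers, y is the line along which they close (so a half turn about z gives the same grasp; the last joint's range is limited). The gripper opens to 85 mm and grips with 20 to 120 N. Pads are 22 mm wide; open, the fingers measure 114 mm over their backs; the gripper's body (76 mm by 85 mm) begins 54 mm behind the grasp point. The pads swing forward as they close: fully open they stand 13 mm farther back than shut.
Start: joints at [-1.35, 0.286, 1.577, -0, 1.279, -0.15], TCP at [0.245, -0.629, 0.231] pointing down, gripper open.
Joint ranges: [-2.77, 2.77], [-0.9, 2.22], [0.21, 2.48], [-1.53, 4.67], [0.24, 2.81], [-2.84, 2.84]. Speed limits (rad/s): [2.79, 2.79, 3.14, 3.14, 3.14, 3.14].

INTERFACE

Orientations are given as a unit quaternion [x, y, z, w].
In Python, from plant import ctrl gives the robot as it stands.
- The arm moves only by the shell command python3 -m inch 'ROWS' [FORCE]. ROWS is JSON, a list of rows, each an object with "slide": the shift along the tool's x, y, z in cm, a list of three; "turn": the turn about the tool's z in rad; "grip": the finger opening in cm, from 0 to 8.54. A call has 1 to 20 rows; each row is the pose to reach, as a shift and turn from the pose commanded when the call began, along the tool's axes at that moment; what a row does not reach only later rows make up. A row lasts 1/10 s, in which the tool goes at most 50 mm and 8.59 degrees, less where a joint would pass 70% of its speed; a pose out of reach is approached as far as the arm can. A call with a gripper value outside its range is refused whole. The fingers move at their own pace and stop on an object; FORCE is the grip in N (left out, the last holds). Time passes only in rows, so rows that repeat a pose let the fingers close. It gives the time, the measured TCP pose, the force, the opening and the grip force at its end, in the units of the state.
- ctrl.get_state(): the state, without advancing time (a new reading comes with each control period).
- ctrl.read_camera(name): name is "scene" or "side" or "wrist"; returns (picture, depth): 384x512x3 uint8, red, green, blue; 384x512 float32, m along the optical axis (not along the pixel's ray), 0 where there is no reading.
- ctrl.camera_info(name): a dict with "K" (3x3 intrinsics, pixels), "camera_from_world" (4x4, takes a point from world to camera coordinates); the wrist camera has in their place "T_tool_cam" (4x4, takes a point from camera to tool coordinates, whose origin is the TCP and whose axes are the flange's). Camera axes: x right, y down, z forward; pixel columns grow to the right and rows downward; lengths in m; the calibration is good to about 2 mm. A picture is of the moment at which its call begins: read the wrist's pose just before it. camera_info takes no time and is no camera call.
- ctrl.sign_off(): hands the job in; it is judged then, once.
The state is a dict: "time": time; "qpos": joint angles; "dq": joint speeds; "joint_efforts": joint torques, N m; "eef_pos": TCP position; "tcp_rot": TCP orientation; "contact_force": force on the tool from outside, world axes, zero at the start; "wrist_torque": the same for the moment, N m; "opening": opening from 0.0 (shut) to 1.0 (fully open); "finger_force": force on a finger pad.
Only numpy, scipy, OpenCV 4.12 (cv2) and the standard library are available. Lean on these libraries where they do the work, as an engineer would, in place of code of your own. Each camera call takes 0.05 s, during which the arm holds its last target. There are 200 camera calls.

TASK

The jar-labelling run is over. Wind the used liner back by cranking the rewinder clockwise until the drag suddenly drops away and the red tail pin pops up, and stop within one turn of that; and take every jar off the free-spinning turntable and stand it upright on the floor of the wooden tray, one to a compartment. Leave the other things on the bench where they are.

Things in the scene. Friction and masses are not known exactly. Their poses are not given: they have to be found in the camera images.
- rewinder: label-liner rewinder, fixed to the bench: closed blue box 130x130 mm with a grey lid, 70 high. Origin: centre of its underside, on the crank's axis; z up; in its lid a black slot runs outward to -x with the red tail pin in it. Inside, the liner drags on the crank (some 4 to 10 N at the knob, 42 mm from the axis) for another 3 to 5 turns, different at every start, until its tail comes free; then the drag suddenly drops to almost nothing
- crank_axis (a point): point on the vertical crank axis, level with the middle of the crank knob (111 mm above the bench)
- crank_knob (a point): middle of the upright black crank knob, 17 mm in diameter, 38 high (its foot 88 and its top 126 mm above the bench), 42 mm from the crank axis. The knob spins freely on its pin, so a gripper can lead it round in a circle without turning. The steel crank arm below it reaches up to 87 mm, the boss on the axis to 91 mm. Winding is CLOCKWISE seen from above; backwards it soon meets a stop
- tail_pin (a joint): height of the red tail pin in the lid slot: about 0 m (almost flush with the lid) while the liner still drags, pops up to 0.009 m at the moment when the tail comes free
- tail_pin_tip (a point): upper tip of the red tail pin (6 mm thick). It creeps outward along the slot by about 3 mm per turn of winding; the tail comes free when it is about 52 mm from the crank axis, and one turn more brings it to 55 mm
- turntable: low labelling turntable, fixed foot; origin: centre of its underside. Its round aluminium platter, 244 mm across, with a cork top 30 mm above the bench, spins freely at the lightest push
- tray: low wooden tray, fixed, 178 mm along its x by 120 along its y, walls 14 high and 4 thick, floor 4 thick, divided into six compartments (3 along x, 2 along y) of 54x54 mm. Origin: centre of its underside; compartment centres at x = -58, 0, 58 mm and y = -29, 29 mm in its frame
- jar_a: one of the alike labelled jars, dark brown glass with a light lid, upright: 38 mm in diameter (lid 35), 46 high, 80 g; origin: centre of its underside. Three to five jars are there, the others absent
- jar_b: one of the alike labelled jars, dark brown glass with a light lid, upright: 38 mm in diameter (lid 35), 46 high, 80 g; origin: centre of its underside. Three to five jars are there, the others absent
- jar_c: one of the alike labelled jars, dark brown glass with a light lid, upright: 38 mm in diameter (lid 35), 46 high, 80 g; origin: centre of its underside. Three to five jars are there, the others absent
- jar_d: one of the alike labelled jars, dark brown glass with a light lid, upright: 38 mm in diameter (lid 35), 46 high, 80 g; origin: centre of its underside. Three to five jars are there, the others absent
- jar_e: one of the alike labelled jars, dark brown glass with a light lid, upright: 38 mm in diameter (lid 35), 46 high, 80 g; origin: centre of its underside. Three to five jars are there, the others absent
- cork_roll: bystander: roll of cork trackbed, 30x120x30 (mm); origin: centre of its underside
- rubber_block: bystander: black rubber sanding block 42x68x26 (mm); origin: centre of its underside
- multimeter: bystander: yellow multimeter lying on its back, 135x70x43 (mm); origin: centre of its underside
- screwdriver_red: bystander: screwdriver with red-black handle, 198 long (mm); origin: centre of its underside
- tape_runner: bystander: blue and white glue-tape runner 52x109x20 (mm); origin: centre of its underside
Not all that is in view belongs to the job. What is shaped like the jar_c but blue or turquoise is not meant.

How it is judged:
At the end, for the whole second after the job is handed in: the red tail pin has popped up (over 6 mm), and every jar present stands upright (within 0.12 rad), at rest, on the tray's floor, its origin within 3.5 mm of the floor's height and inside the tray (within 82 mm of its centre along its x and 53 mm along its y) (value of joint tail_pin above 0.006 m and x of jar_a in the frame of tray between -0.082 and 0.082 m and y of jar_a in the frame of tray between -0.053 and 0.053 m and z of jar_a in the frame of tray between 0.001 and 0.0075 m and angle between each of jar_a, jar_b, jar_c, jar_d, jar_e's own z axis and vertical below 0.12 rad and linear speed of each of jar_a, jar_b, jar_c, jar_d, jar_e below 0.02 m/s and x of jar_b in the frame of tray between -0.082 and 0.082 m and y of jar_b in the frame of tray between -0.053 and 0.053 m and z of jar_b in the frame of tray between 0.001 and 0.0075 m and x of jar_c in the frame of tray between -0.082 and 0.082 m and y of jar_c in the frame of tray between -0.053 and 0.053 m and z of jar_c in the frame of tray between 0.001 and 0.0075 m and x of jar_d in the frame of tray between -0.082 and 0.082 m and y of jar_d in the frame of tray between -0.053 and 0.053 m and z of jar_d in the frame of tray between 0.001 and 0.0075 m and x of jar_e in the frame of tray between -0.082 and 0.082 m and y of jar_e in the frame of tray between -0.053 and 0.053 m and z of jar_e in the frame of tray between 0.001 and 0.0075 m); the robot touches nothing.
It fails at once if the crank is wound on for more than a full turn after the tail has come free (x of tail_pin_tip in the frame of rewinder below -0.0563 m).
It fails at once if one of the bystanders is shifted by more than 4 cm (distance of any of cork_roll, rubber_block, multimeter, screwdriver_red, tape_runner from where it was at the start of the episode above 0.04 m).
Of jar_a, jar_b, jar_c, jar_d, jar_e only 3 to 5 are there at a start; the rules pass over those that are not, and their reading is None.
At some moment in a run one of jar_a, jar_b, jar_c, jar_d, jar_e may be knocked a few centimetres aside while the robot is not near it.
It also fails if it takes over 208 s, if anything falls off the work surface, if the arm or the gripper's body presses on something with over 40 N, if the wrist force passes 120 N, or if a joint passes its speed limit or range.

## Working session

There is one attempt and no reset: what is moved stays moved. The work goes in short steps, Python scripts to look and compute and a shell command to move; the robot and the scene stay as the last step left them, time stands still between calls to the robot, and variables do not carry over. Pictures are saved under pics/ and viewed, at most 14 in all, crops included, and the job is handed in when it is done.

```bash
mkdir -p pics; ls; cat > h.py <<'E'
import numpy as np, cv2
from plant import ctrl
from scipy.spatial.transform import Rotation as R
def cam(n):
    s=ctrl.get_state(); i=ctrl.camera_info(n); im,d=ctrl.read_camera(n)
    if n=="wrist":
        T=np.eye(4);T[:3,:3]=R.from_quat(s["tcp_rot"]).as_matrix();T[:3,3]=s["eef_pos"];W=T@np.array(i["T_tool_cam"])
    else: W=np.linalg.inv(np.array(i["camera_from_world"]))
    return im,d,np.array(i["K"]),W
def save(n,im): cv2.imwrite("pics/"+n+".png",im[:,:,::-1])
def ray(K,W,u,v,z):
    r=W[:3,:3]@np.linalg.inv(K)@np.array([u,v,1.]); return W[:3,3]+r*(z-W[2,3])/r[2]
def cloud(d,K,W):
    v,u=np.mgrid[:d.shape[0],:d.shape[1]]
    p=np.stack([(u-K[0,2])/K[0,0]*d,(v-K[1,2])/K[1,1]*d,d],-1)@W[:3,:3].T+W[:3,3]
    p[d==0]=np.nan; return p
def proj(K,W,p):
    c=np.linalg.inv(W)@np.append(p,1); q=K@c[:3]; return q[:2]/q[2]
E
python3 - <<'E'
from h import *
for n in("scene","side"):
    im,d,K,W=cam(n); save(n+"0",im); np.savez(n+"0.npz",im=im,d=d,K=K,W=W); print(n,W[:3,3].round(3),W[:3,2].round(2))
s=ctrl.get_state();print({k:np.round(v,3) for k,v in s.items()},ctrl.tcp_to_grasp)
E
```

```text
pics
scene [ 0.281 -0.449  0.772] [ 0.31  0.66 -0.69]
side [0.285 1.342 0.603] [ 0.23 -0.89 -0.4 ]
{'time': np.float64(0.1), 'qpos': array([-1.35 ,  0.287,  1.578,  0.   ,  1.279, -0.15 ]), 'dq': array([ 0.001, -0.001, -0.002,  0.001, -0.001,  0.001]), 'joint_efforts': array([ 2.0000e-03, -4.0729e+01, -2.9370e+01, -0.0000e+00,  3.0000e-03,
        0.0000e+00]), 'eef_pos': array([ 0.244, -0.629,  0.23 ]), 'tcp_rot': array([ 0.983,  0.184, -0.   , -0.001]), 'contact_force': array([-0.28 , -0.176,  0.053]), 'wrist_torque': array([ 0.044, -0.013,  0.033]), 'finger_force': np.float64(0.0), 'opening': np.float64(0.999)} 0.0187
```

View pics/scene0.png

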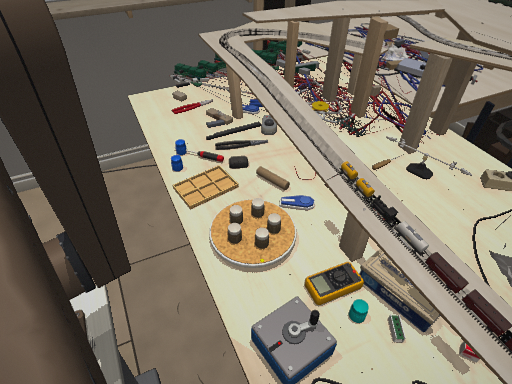

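View pics/side0.png

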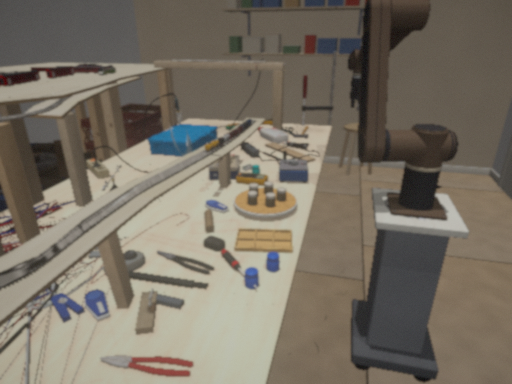

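The scene view shows the rewinder at about (295,338) with its knob at (314,318) and the red pin at (275,346). The turntable is at (253,230) with five jars on it, at (236,213), (258,207), (274,223), (262,237) and (234,232). The tray is at (206,186). An elevated track runs along the right side.

```bash
python3 - <<'E'
from h import *
f=np.load("scene0.npz");im,d,K,W=[f[k] for k in("im","d","K","W")]
P=cloud(d,K,W)
def pt(u,v):return np.nanmedian(P[v-1:v+2,u-1:u+2].reshape(-1,3),0).round(3)
for n,(u,v) in dict(bench=(230,300),knobtop=(315,313),boss=(293,328),lid=(280,330),tray=(206,186),cork=(250,222),meter=(325,287),track=(320,150),track2=(380,225),tracklow=(345,165)).items():print(n,pt(u,v))
hs=cv2.cvtColor(im,cv2.COLOR_RGB2HSV)
# jar lids: points with z 70..82
z=P[...,2];x=P[...,0];y=P[...,1]
vv,uu=np.mgrid[:384,:512]
m=((z>.068)&(z<.085)&(uu>205)&(uu<300)&(vv>195)&(vv<260)).astype(np.uint8)
n,l,st,c=cv2.connectedComponentsWithStats(m)
for i in range(1,n):
    if st[i,4]>15: print("jar",st[i],P[l==i].mean(0).round(3),ray(K,W,*c[i],.076).round(3))
m=(z>.018)&(z<.036)&(uu>200)&(uu<305)&(vv>190)&(vv<275)
q=np.unique((P[m][:,:2]*1000).astype(int),axis=0).astype(np.float32);(c,r)=cv2.minEnclosingCircle(q);print("table",c,r)
m=(z>.008)&(z<.022)&(uu>165)&(uu<245)&(vv>160)&(vv<212);q=(P[m][:,:2]*1000).astype(np.float32);print("tray",cv2.minAreaRect(q),m.sum())
m=(z>.062)&(z<.078)&(uu>240)&(uu<345)&(vv>290);q=(P[m][:,:2]*1000).astype(np.float32);print("rew",cv2.minAreaRect(q),np.median(P[m][:,2]))
m=(z>.118)&(z<.135)&(uu>300)&(uu<325)&(vv>300)&(vv<330);print("knob",P[m].mean(0),m.sum())
# pin
m=(hs[...,1]>150)&((hs[...,0]<8)|(hs[...,0]>172))&(uu>255)&(uu<300)&(vv>330)&(vv<360);print("pin",P[m].mean(0),m.sum(),uu[m].mean(),vv[m].mean())
# high stuff
m=(z>.15)&(x>.0)&(x<1.0)&(y>-.7)&(y<.5)&(uu>190)
for a in np.arange(-.6,.5,.1):
    k=m&(y>a)&(y<a+.1)
    if k.any():
        j=np.argmin(np.where(k,x,9));print(round(a,1),P.reshape(-1,3)[j].round(3))
E
```

```text
bench [ 0.421 -0.025  0.   ]
knobtop [ 0.539 -0.19   0.125]
boss [ 0.496 -0.185  0.091]
lid [ 0.476 -0.169  0.07 ]
tray [0.504 0.383 0.004]
cork [0.559 0.161 0.029]
meter [ 0.635 -0.105  0.031]
track [0.79  0.194 0.188]
track2 [ 0.781 -0.08   0.159]
tracklow [0.789 0.084 0.215]
jar [252 198  12  11 103] [0.592 0.181 0.075] [0.591 0.18  0.076]
jar [230 205  12  10 104] [0.525 0.182 0.075] [0.525 0.181 0.076]
jar [268 213  13  12 116] [0.606 0.109 0.075] [0.606 0.108 0.076]
jar [228 223  13  11 121] [0.495 0.122 0.075] [0.495 0.121 0.076]
jar [255 227  14  13 129] [0.554 0.077 0.075] [0.553 0.076 0.076]
table (598.5, 150.5) 168.0611114501953
tray ((509.47650146484375, 388.8460693359375), (203.37847900390625, 249.1295166015625), 68.46595001220703) 534
rew ((497.35125732421875, -185.77523803710938), (125.46894836425781, 127.41268157958984), 9.848331451416016) 0.06985008371588197
knob [ 0.53836589 -0.1910039   0.12479664] 59
pin [ 0.4608223  -0.19337734  0.07121384] 9 279.0 343.0
-0.4 [ 0.801 -0.305  0.165]
-0.3 [ 0.773 -0.204  0.15 ]
-0.2 [ 0.743 -0.105  0.159]
-0.1 [ 0.739 -0.013  0.164]
-0.0 [0.737 0.096 0.177]
0.1 [0.736 0.159 0.178]
0.2 [0.737 0.283 0.191]
0.3 [0.737 0.353 0.202]
0.4 [0.737 0.463 0.213]
```

```bash
cat >> h.py <<'E'
def go(x,y,z,yaw=None):
    "slide(cm)/turn to bring TCP to world x,y,z and tool-x heading yaw(rad)"
    s=ctrl.get_state();M=R.from_quat(s["tcp_rot"]).as_matrix()
    dl=M.T@(np.array([x,y,z])-s["eef_pos"])*100; h=np.arctan2(M[1,0],M[0,0])
    t=0 if yaw is None else -((yaw-h+np.pi/2)%np.pi-np.pi/2)
    print("slide",dl.round(2),"turn",round(t,3),"heading",round(h,3),"q6",round(s["qpos"][5],2))
E
python3 - <<'E'
from h import *
go(.538,-.191,.20,0)
E
```

```text
slide [ 43.21 -30.14   3.08] turn 0.371 heading 0.371 q6 -0.15
```

```bash
python3 -m inch '[{"slide":[43.2,-30.1,3],"turn":0.371,"grip":5},{"slide":[43.2,-30.1,3],"turn":0.371,"grip":5},{"slide":[43.2,-30.1,3],"turn":0.371,"grip":5},{"slide":[43.2,-30.1,3],"turn":0.371,"grip":5},{"slide":[43.2,-30.1,3],"turn":0.371,"grip":5},{"slide":[43.2,-30.1,3],"turn":0.371,"grip":5},{"slide":[43.2,-30.1,3],"turn":0.371,"grip":5},{"slide":[43.2,-30.1,3],"turn":0.371,"grip":5},{"slide":[43.2,-30.1,3],"turn":0.371,"grip":5},{"slide":[43.2,-30.1,3],"turn":0.371,"grip":5},{"slide":[43.2,-30.1,3],"turn":0.371,"grip":5},{"slide":[43.2,-30.1,3],"turn":0.371,"grip":5},{"slide":[43.2,-30.1,3],"turn":0.371,"grip":5},{"slide":[43.2,-30.1,3],"turn":0.371,"grip":5},{"slide":[43.2,-30.1,3],"turn":0.371,"grip":5}]' 40
python3 - <<'E'
from h import *
im,d,K,W=cam("wrist"); save("w1",im); P=cloud(d,K,W);z=P[...,2]
m=(z>.12)&(z<.13);q=P[m][:,:2];print("knob",q.mean(0),m.sum(), cv2.minEnclosingCircle((q*1000).astype(np.float32)) if len(q) else 0)
m=(z>.065)&(z<.075);print("rew",cv2.minAreaRect((P[m][:,:2]*1000).astype(np.float32)))
go(.538,-.191,.095,0)
E
```

```text
time: 1.6
eef_pos: [0.5376, -0.1932, 0.2013]
tcp_rot: [1.0, -0.001, -0.0, 0.0]
contact_force: [-0.3, 0.4, 0.2]
opening: 0.587
finger_force: 0.0
knob [ 0.54302385 -0.18900236] 339 ((542.0780029296875, -188.9160919189453), 8.406664848327637)
rew ((500.4347839355469, -185.38629150390625), (125.46714782714844, 125.96644592285156), 10.081255912780762)
slide [ 0.03 -0.22 10.64] turn -0.002 heading -0.002 q6 1.05
```

View pics/w1.png

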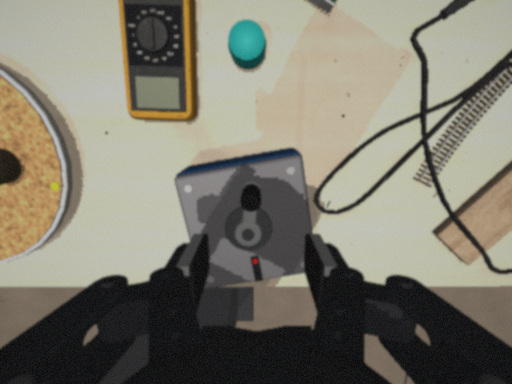

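The wrist view shows the knob at (251,196), the boss at (248,232) and the red pin at (256,262) in its slot. The axis is about (0.499,-0.1855) and the knob (0.540,-0.190). Next I descend and grip.

```bash
python3 -m inch '[{"slide":[0.3,-0.3,4],"turn":0,"grip":5},{"slide":[0.3,-0.3,8],"turn":0,"grip":5},{"slide":[0.3,-0.3,10.5],"turn":0,"grip":5},{"slide":[0.3,-0.3,10.5],"turn":0,"grip":5},{"slide":[0.3,-0.3,10.5],"turn":0,"grip":1},{"slide":[0.3,-0.3,10.5],"turn":0,"grip":1},{"slide":[0.3,-0.3,10.5],"turn":0,"grip":1},{"slide":[0.3,-0.3,10.5],"turn":0,"grip":1},{"slide":[0.3,-0.3,10.5],"turn":0,"grip":1},{"slide":[0.3,-0.3,10.5],"turn":0,"grip":1}]' 40
python3 - <<'E'
import numpy as np
# clockwise circle, start angle from axis; tool axes: x=world x, y=-world y
a0=np.arctan2(-.190+.1855,.540-.499)
for k in range(1,21):
    a=a0-2*np.pi*k/20; print([round(4.2*(np.cos(a)-np.cos(a0)),1),round(-4.2*(np.sin(a)-np.sin(a0)),1)],end="")
E
```

```text
time: 2.65
eef_pos: [0.5426, -0.1897, 0.0989]
tcp_rot: [1.0, 0.0, 0.002, 0.001]
contact_force: [-0.6, 2.4, 5.8]
opening: 0.185
finger_force: 39.3
[np.float64(-0.3), np.float64(1.3)][np.float64(-1.1), np.float64(2.4)][np.float64(-2.1), np.float64(3.2)][np.float64(-3.3), np.float64(3.7)][np.float64(-4.6), np.float64(3.7)][np.float64(-5.9), np.float64(3.4)][np.float64(-7.0), np.float64(2.7)][np.float64(-7.8), np.float64(1.6)][np.float64(-8.3), np.float64(0.4)][np.float64(-8.3), np.float64(-0.9)][np.float64(-8.0), np.float64(-2.2)][np.float64(-7.3), np.float64(-3.3)][np.float64(-6.3), np.float64(-4.1)][np.float64(-5.0), np.float64(-4.6)][np.float64(-3.7), np.float64(-4.6)][np.float64(-2.4), np.float64(-4.3)][np.float64(-1.4), np.float64(-3.6)][np.float64(-0.5), np.float64(-2.5)][np.float64(-0.1), np.float64(-1.3)][np.float64(0.0), np.float64(-0.0)]
```

```bash
python3 -m inch '[{"slide":[-0.3,1.3,-0.2],"turn":0,"grip":1},{"slide":[-1.1,2.4,-0.2],"turn":0,"grip":1},{"slide":[-2.1,3.2,-0.2],"turn":0,"grip":1},{"slide":[-3.3,3.7,-0.2],"turn":0,"grip":1},{"slide":[-4.6,3.7,-0.2],"turn":0,"grip":1},{"slide":[-5.9,3.4,-0.2],"turn":0,"grip":1},{"slide":[-7.0,2.7,-0.2],"turn":0,"grip":1},{"slide":[-7.8,1.6,-0.2],"turn":0,"grip":1},{"slide":[-8.3,0.4,-0.2],"turn":0,"grip":1},{"slide":[-8.3,-0.9,-0.2],"turn":0,"grip":1}]'
python3 -m inch '[{"slide":[0.3,-1.3,0],"turn":0,"grip":1},{"slide":[1.0,-2.4,0],"turn":0,"grip":1},{"slide":[2.0,-3.2,0],"turn":0,"grip":1},{"slide":[3.3,-3.7,0],"turn":0,"grip":1},{"slide":[4.6,-3.7,0],"turn":0,"grip":1},{"slide":[5.9,-3.4,0],"turn":0,"grip":1},{"slide":[6.9,-2.7,0],"turn":0,"grip":1},{"slide":[7.8,-1.6,0],"turn":0,"grip":1},{"slide":[8.2,-0.4,0],"turn":0,"grip":1},{"slide":[8.3,0.9,0],"turn":0,"grip":1}]'
```

```text
time: 3.65
eef_pos: [0.4589, -0.1861, 0.0992]
tcp_rot: [1.0, 0.002, 0.002, 0.008]
contact_force: [-0.8, -19.2, -7.7]
opening: 0.183
finger_force: 40.5
time: 4.65
eef_pos: [0.5426, -0.1824, 0.099]
tcp_rot: [1.0, -0.001, 0.001, -0.007]
contact_force: [4.7, 20.3, 4.6]
opening: 0.181
finger_force: 42.1
```

```bash
python3 -m inch '[{"slide":[-0.3,1.3,0],"turn":0,"grip":1},{"slide":[-1.1,2.4,0],"turn":0,"grip":1},{"slide":[-2.1,3.2,0],"turn":0,"grip":1},{"slide":[-3.3,3.7,0],"turn":0,"grip":1},{"slide":[-4.6,3.7,0],"turn":0,"grip":1},{"slide":[-5.9,3.4,0],"turn":0,"grip":1},{"slide":[-7.0,2.7,0],"turn":0,"grip":1},{"slide":[-7.8,1.6,0],"turn":0,"grip":1},{"slide":[-8.3,0.4,0],"turn":0,"grip":1},{"slide":[-8.3,-0.9,0],"turn":0,"grip":1},{"slide":[-8.0,-2.2,0],"turn":0,"grip":1},{"slide":[-7.3,-3.3,0],"turn":0,"grip":1},{"slide":[-6.3,-4.1,0],"turn":0,"grip":1},{"slide":[-5.0,-4.6,0],"turn":0,"grip":1},{"slide":[-3.7,-4.6,0],"turn":0,"grip":1},{"slide":[-2.4,-4.3,0],"turn":0,"grip":1},{"slide":[-1.4,-3.6,0],"turn":0,"grip":1},{"slide":[-0.5,-2.5,0],"turn":0,"grip":1},{"slide":[-0.1,-1.3,0],"turn":0,"grip":1},{"slide":[0,0,0],"turn":0,"grip":1}]'
cat > pin.py <<'E'
from h import *
im,d,K,W=cam("scene");P=cloud(d,K,W);hs=cv2.cvtColor(im,cv2.COLOR_RGB2HSV);vv,uu=np.mgrid[:384,:512]
m=(hs[...,1]>150)&(hs[...,2]>80)&((hs[...,0]<8)|(hs[...,0]>172))&(uu>255)&(uu<300)&(vv>325)&(vv<365)
print(m.sum(),uu[m].mean(),vv[m].mean(),P[m].mean(0).round(4),P[m][:,2].max())
p=ray(K,W,uu[m].mean(),vv[m].mean(),.071);print("radius",np.hypot(p[0]-.497,p[1]+.186))
E
python3 pin.py
```

```text
time: 6.65
eef_pos: [0.5425, -0.1818, 0.099]
tcp_rot: [1.0, -0.001, 0.001, -0.008]
contact_force: [3.4, 21.1, 5.5]
opening: 0.182
finger_force: 42.9
7 276.7142857142857 345.0 [ 0.4547 -0.1951  0.0715] 0.07276278254009527
radius 0.04308830611115147
```

```bash
python3 -m inch '[{"slide":[-0.3,1.3,0],"turn":0,"grip":1},{"slide":[-1.1,2.4,0],"turn":0,"grip":1},{"slide":[-2.1,3.2,0],"turn":0,"grip":1},{"slide":[-3.3,3.7,0],"turn":0,"grip":1},{"slide":[-4.6,3.7,0],"turn":0,"grip":1},{"slide":[-5.9,3.4,0],"turn":0,"grip":1},{"slide":[-7.0,2.7,0],"turn":0,"grip":1},{"slide":[-7.8,1.6,0],"turn":0,"grip":1},{"slide":[-8.3,0.4,0],"turn":0,"grip":1},{"slide":[-8.3,-0.9,0],"turn":0,"grip":1},{"slide":[-8.0,-2.2,0],"turn":0,"grip":1},{"slide":[-7.3,-3.3,0],"turn":0,"grip":1},{"slide":[-6.3,-4.1,0],"turn":0,"grip":1},{"slide":[-5.0,-4.6,0],"turn":0,"grip":1},{"slide":[-3.7,-4.6,0],"turn":0,"grip":1},{"slide":[-2.4,-4.3,0],"turn":0,"grip":1},{"slide":[-1.4,-3.6,0],"turn":0,"grip":1},{"slide":[-0.5,-2.5,0],"turn":0,"grip":1},{"slide":[-0.1,-1.3,0],"turn":0,"grip":1},{"slide":[0,0,0],"turn":0,"grip":1}]'
python3 pin.py
```

```text
time: 8.7
eef_pos: [0.5424, -0.1813, 0.099]
tcp_rot: [1.0, -0.002, 0.001, -0.008]
contact_force: [4.6, 22.8, 5.3]
opening: 0.18
finger_force: 43.5
7 275.0 345.7142857142857 [ 0.451  -0.1949  0.0712] 0.07340707438646166
radius 0.04674565182363687
```

```bash
python3 -m inch '[{"slide":[-0.3,1.3,0],"turn":0,"grip":1},{"slide":[-1.1,2.4,0],"turn":0,"grip":1},{"slide":[-2.1,3.2,0],"turn":0,"grip":1},{"slide":[-3.3,3.7,0],"turn":0,"grip":1},{"slide":[-4.6,3.7,0],"turn":0,"grip":1},{"slide":[-5.9,3.4,0],"turn":0,"grip":1},{"slide":[-7.0,2.7,0],"turn":0,"grip":1},{"slide":[-7.8,1.6,0],"turn":0,"grip":1},{"slide":[-8.3,0.4,0],"turn":0,"grip":1},{"slide":[-8.3,-0.9,0],"turn":0,"grip":1}]'
python3 pin.py
python3 -m inch '[{"slide":[0.3,-1.3,0],"turn":0,"grip":1},{"slide":[1.0,-2.4,0],"turn":0,"grip":1},{"slide":[2.0,-3.2,0],"turn":0,"grip":1},{"slide":[3.3,-3.7,0],"turn":0,"grip":1},{"slide":[4.6,-3.7,0],"turn":0,"grip":1},{"slide":[5.9,-3.4,0],"turn":0,"grip":1},{"slide":[6.9,-2.7,0],"turn":0,"grip":1},{"slide":[7.8,-1.6,0],"turn":0,"grip":1},{"slide":[8.2,-0.4,0],"turn":0,"grip":1},{"slide":[8.3,0.9,0],"turn":0,"grip":1}]'
python3 pin.py
```

```text
time: 9.75
eef_pos: [0.4588, -0.1838, 0.0992]
tcp_rot: [1.0, 0.001, 0.002, 0.005]
contact_force: [0.5, -7.6, -2.0]
opening: 0.183
finger_force: 43.0
6 274.5 346.0 [ 0.4497 -0.1953  0.0721] 0.07410323308972988
radius 0.04790860159750641
time: 10.8
eef_pos: [0.5425, -0.1904, 0.099]
tcp_rot: [1.0, 0.0, 0.001, 0.0]
contact_force: [-1.1, 1.4, 4.2]
opening: 0.178
finger_force: 43.5
12 274.0 345.5 [ 0.448  -0.1959  0.0773] 0.08164113016479957
radius 0.048124240499512666
```

The drag has dropped to 1.4 N and the pin has risen about 8 mm, so the tail is free. I release the knob, lift, and move over the turntable.

```bash
python3 -m inch '[{"slide":[0,0,0],"turn":0,"grip":4},{"slide":[0,0,0],"turn":0,"grip":4},{"slide":[0,0,0],"turn":0,"grip":4},{"slide":[0,0,-4],"turn":0,"grip":4},{"slide":[0,0,-8],"turn":0,"grip":5},{"slide":[0,0,-13],"turn":0,"grip":5},{"slide":[-1.2,-6,-14],"turn":0,"grip":5},{"slide":[-1.2,-32,-14],"turn":0,"grip":5},{"slide":[-1.2,-32,-14],"turn":0,"grip":5},{"slide":[-1.2,-32,-14],"turn":0,"grip":5},{"slide":[-1.2,-32,-14],"turn":0,"grip":5},{"slide":[-1.2,-32,-14],"turn":0,"grip":5},{"slide":[-1.2,-32,-14],"turn":0,"grip":5},{"slide":[-1.2,-32,-14],"turn":0,"grip":5},{"slide":[-1.2,-32,-14],"turn":0,"grip":5}]' 30
python3 - <<'E'
from h import *
im,d,K,W=cam("wrist"); save("w2",im)
E
cat > jars.py <<'E'
from h import *
import sys
def find(n):
    im,d,K,W=cam(n);P=cloud(d,K,W);z=P[...,2];vv,uu=np.mgrid[:384,:512]
    m=((z>.072)&(z<.084)&(P[...,1]>0)&(P[...,1]<.29)&(P[...,0]>.38)&(P[...,0]<.7)).astype(np.uint8)
    k,l,st,c=cv2.connectedComponentsWithStats(m)
    for i in range(1,k):
        if st[i,4]>40:
            q=P[l==i];(a,r)=cv2.minEnclosingCircle((q[:,:2]*1000).astype(np.float32))
            print(n,"jar",st[i,4],q.mean(0).round(4),np.round(a,1),round(r,1),ray(K,W,*c[i],.076).round(4))
    return im,d,K,W,P
r={n:find(n) for n in sys.argv[1:]}
E
python3 - <<'E'
import sys;sys.argv=["","wrist","scene"]
exec(open("jars.py").read())
im,d,K,W,P=r["scene"];z=P[...,2]
m=((z>.010)&(z<.02)&(P[...,0]>.38)&(P[...,0]<.64)&(P[...,1]>.28)&(P[...,1]<.5)).astype(np.uint8)
k,l,st,c=cv2.connectedComponentsWithStats(m,connectivity=8);i=1+np.argmax(st[1:,4])
print("tray",st[i],cv2.minAreaRect((P[l==i][:,:2]*1000).astype(np.float32)))
E
python3 pin.py
```

```text
time: 12.35
eef_pos: [0.5287, 0.1313, 0.238]
tcp_rot: [1.0, 0.001, -0.0, 0.0]
contact_force: [-0.3, 0.4, -0.1]
opening: 0.587
finger_force: 0.0
wrist jar 961 [0.6097 0.1126 0.0757] [609.5 112.4] 17.2 [0.6098 0.1126 0.076 ]
wrist jar 933 [0.5953 0.185  0.0757] [595.2 185.2] 17.2 [0.5954 0.1849 0.076 ]
wrist jar 849 [0.5573 0.0804 0.0757] [556.8  80.1] 17.4 [0.5574 0.0804 0.076 ]
wrist jar 794 [0.5285 0.1848 0.0757] [528.  185.2] 17.5 [0.5286 0.1847 0.076 ]
wrist jar 732 [0.4992 0.1257 0.0758] [498.4 125.5] 17.5 [0.4993 0.1257 0.076 ]
scene jar 90 [0.5924 0.1827 0.0755] [593.8 183.6] 17.6 [0.5922 0.1822 0.076 ]
scene jar 93 [0.5257 0.1834 0.0755] [525.9 184.3] 17.8 [0.5255 0.1828 0.076 ]
scene jar 105 [0.6069 0.1101 0.0755] [608.1 111. ] 17.8 [0.6066 0.1096 0.076 ]
scene jar 109 [0.4956 0.1232 0.0757] [494.9 123.7] 18.2 [0.4954 0.1229 0.076 ]
scene jar 115 [0.5543 0.0778 0.0755] [555.4  78.5] 17.9 [0.554  0.0773 0.076 ]
tray [173 165  65  42 345] ((501.27197265625, 385.728759765625), (178.29562377929688, 124.64270782470703), 10.361387252807617)
12 274.0 345.5 [ 0.4481 -0.1957  0.0768] 0.08041626905368682
radius 0.048124240499512666
```

View pics/w2.png

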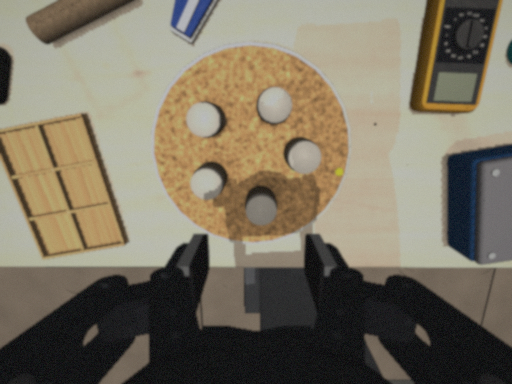

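The wrist view shows the five jar lids at (204,119), (274,105), (304,156), (207,181) and (261,207), with the tray on the left at (62,185). With the gripper aligned to the tray yaw (0.181 rad), every jar has finger clearance. I start with the jar at (0.5285,0.185).

```bash
python3 -m inch '[{"slide":[0,-5.3,5],"turn":-0.18,"grip":6},{"slide":[0,-5.3,8],"turn":-0.18,"grip":6},{"slide":[0,-5.3,12],"turn":-0.18,"grip":6},{"slide":[0,-5.3,16],"turn":-0.18,"grip":6},{"slide":[0,-5.3,19.1],"turn":-0.18,"grip":6},{"slide":[0,-5.3,19.1],"turn":-0.18,"grip":6},{"slide":[0,-5.3,19.1],"turn":-0.18,"grip":3},{"slide":[0,-5.3,19.1],"turn":-0.18,"grip":3},{"slide":[0,-5.3,19.1],"turn":-0.18,"grip":3},{"slide":[0,-5.3,19.1],"turn":-0.18,"grip":3},{"slide":[0,-5.3,19.1],"turn":-0.18,"grip":3},{"slide":[0,-5.3,19.1],"turn":-0.18,"grip":3}]' 30
python3 -c "
from h import *
go(.50,.30,.16)"
```

```text
time: 13.75
eef_pos: [0.5308, 0.1841, 0.0494]
tcp_rot: [0.996, 0.09, 0.002, 0.0]
contact_force: [-0.1, -0.9, 5.7]
opening: 0.43
finger_force: 30.7
slide [ -0.92 -11.95 -11.07] turn 0 heading 0.18 q6 1.54
```

```bash
python3 -m inch '[{"slide":[0,0,-4],"turn":0,"grip":3},{"slide":[0,0,-8],"turn":0,"grip":3},{"slide":[-2,-10,-14],"turn":0,"grip":3},{"slide":[-2,-19,-16],"turn":0,"grip":3},{"slide":[-2,-19,-16],"turn":0,"grip":3},{"slide":[-2,-19,-16],"turn":0,"grip":3},{"slide":[-2,-19,-16],"turn":0,"grip":3},{"slide":[-2,-19,-16],"turn":0,"grip":3}]' 30
python3 - <<'E'
from h import *
im,d,K,W=cam("wrist");save("w3",im);P=cloud(d,K,W);z=P[...,2]
for lo,hi in((.010,.02),(.0095,.018)):
    m=((z>lo)&(z<hi)&(P[...,0]>.37)&(P[...,0]<.64)&(P[...,1]>.26)&(P[...,1]<.5)).astype(np.uint8)
    k,l,st,c=cv2.connectedComponentsWithStats(m,connectivity=8);i=1+np.argmax(st[1:,4])
    print("tray",st[i],cv2.minAreaRect((P[l==i][:,:2]*1000).astype(np.float32)))
go(.5,.385,.1)
E
```

```text
time: 14.55
eef_pos: [0.475, 0.3687, 0.2077]
tcp_rot: [0.996, 0.091, 0.0, -0.0]
contact_force: [0.1, 0.2, -2.3]
opening: 0.426
finger_force: 30.8
tray [ 189   67  111  156 3026] ((504.22705078125, 386.98797607421875), (177.20803833007812, 120.14492797851562), 10.486008644104004)
tray [ 189   67  111  156 3084] ((504.22705078125, 386.98797607421875), (177.20803833007812, 120.14492797851562), 10.486008644104004)
slide [ 2.78 -1.31 10.66] turn 0 heading 0.181 q6 1.88
```

View pics/w3.png

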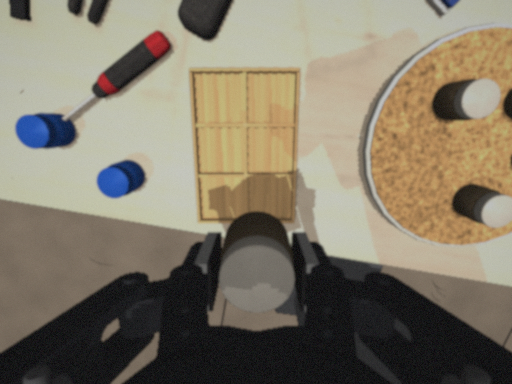

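The tray is fully seen in the wrist view, spanning (190,68) to (300,222), with centre (0.504,0.387) and yaw 0.183. Blue decoys are at (121,178) and (45,130).

```bash
python3 - <<'E'
from h import *
go(.5567,.4291,.0235,.182)
E
```

```text
slide [ 9.16 -4.64 18.3 ] turn -0.001 heading 0.181 q6 1.88
```

```bash
python3 -m inch '[{"slide":[4,-2,4],"turn":0,"grip":3},{"slide":[8,-4,8],"turn":0,"grip":3},{"slide":[9.2,-4.6,11],"turn":0,"grip":3},{"slide":[9.2,-4.6,13.5],"turn":0,"grip":3},{"slide":[9.2,-4.6,15.5],"turn":0,"grip":3},{"slide":[9.2,-4.6,17],"turn":0,"grip":3},{"slide":[9.2,-4.6,18],"turn":0,"grip":3},{"slide":[9.2,-4.6,18.4],"turn":0,"grip":3},{"slide":[9.2,-4.6,18.4],"turn":0,"grip":3}]' 30
python3 -c "
from h import *
go(.5,.3,.2)"
```

```text
time: 15.5
eef_pos: [0.5586, 0.4288, 0.0243]
tcp_rot: [0.996, 0.089, 0.001, -0.0]
contact_force: [1.3, 1.1, -1.2]
opening: 0.431
finger_force: 30.7
slide [ -8.04  11.62 -17.59] turn 0 heading 0.179 q6 1.9
```

```bash
python3 -m inch '[{"slide":[0,0,0.15],"turn":0,"grip":3},{"slide":[0,0,0.15],"turn":0,"grip":4.8},{"slide":[0,0,0.15],"turn":0,"grip":4.8},{"slide":[0,0,0.15],"turn":0,"grip":4.8},{"slide":[0,0,-3],"turn":0,"grip":4.8},{"slide":[0,0,-8],"turn":0,"grip":6},{"slide":[-3,5,-15],"turn":0,"grip":6},{"slide":[-6,20,-21],"turn":0,"grip":6},{"slide":[-6,25,-21],"turn":0,"grip":6},{"slide":[-6,25,-21],"turn":0,"grip":6},{"slide":[-6,25,-21],"turn":0,"grip":6},{"slide":[-6,25,-21],"turn":0,"grip":6},{"slide":[-6,25,-21],"turn":0,"grip":6}]' 30
cat > look.py <<'E'
from h import *
T=np.array([.5035,.3867]);c,s=np.cos(.182),np.sin(.182);Rt=np.array([[c,-s],[s,c]])
im,d,K,W=cam("wrist");P=cloud(d,K,W);z=P[...,2]
m=((z>.042)&(z<.095)&(P[...,0]>.36)&(P[...,0]<.72)&(P[...,1]>-.02)&(P[...,1]<.52)).astype(np.uint8)
for nm,lo,hi in(("table",.071,.084),("tray/low",.042,.056)):
    mm=((z>lo)&(z<hi)&(m>0)).astype(np.uint8);k,l,st,_=cv2.connectedComponentsWithStats(mm)
    for i in range(1,k):
        if st[i,4]>250:
            q=P[l==i];hsv=cv2.cvtColor(im,cv2.COLOR_RGB2HSV)[l==i].mean(0);a,r=cv2.minEnclosingCircle((q[:,:2]*1000).astype(np.float32))
            print(nm,st[i,:2],st[i,4],"xy",q[:,:2].mean(0).round(4),"r",round(r,1),"z",q[:,2].mean().round(4),"sat",hsv[1].round(),"tray",(1000*Rt.T@(q[:,:2].mean(0)-T)).round(1)); 
            if nm=="table":go(*(q[:,:2].mean(0)),.0475,.182)
import sys
if len(sys.argv)>1: save(sys.argv[1],im)
E
python3 look.py
```

```text
time: 16.8
eef_pos: [0.5452, 0.1684, 0.2368]
tcp_rot: [0.996, 0.087, 0.003, 0.001]
contact_force: [0.6, 0.5, 0.6]
opening: 0.7
finger_force: 0.0
table [232 117] 894 xy [0.5961 0.1851] r 17.2 z 0.0757 sat 24.0 tray [  54.6 -215. ]
slide [ 5.26 -0.55 18.81] turn -0.006 heading 0.176 q6 1.52
table [304 117] 907 xy [0.6094 0.1124] r 17.3 z 0.0757 sat 33.0 tray [  54.5 -288.9]
slide [ 5.3   6.84 18.81] turn -0.006 heading 0.176 q6 1.52
table [322 172] 800 xy [0.5568 0.081 ] r 17.4 z 0.0757 sat 32.0 tray [  -2.9 -310.3]
slide [-0.43  9.02 18.79] turn -0.006 heading 0.176 q6 1.52
table [270 215] 720 xy [0.4993 0.127 ] r 17.6 z 0.0756 sat 31.0 tray [ -51.1 -254.7]
slide [-5.28  3.48 18.77] turn -0.006 heading 0.176 q6 1.52
tray/low [ 11 113] 903 xy [0.5578 0.4257] r 18.4 z 0.049 sat 25.0 tray [60.5 28.6]
```

```bash
python3 -m inch '[{"slide":[5.1,-0.5,5],"turn":0,"grip":6},{"slide":[5.1,-0.5,9],"turn":0,"grip":6},{"slide":[5.1,-0.5,13],"turn":0,"grip":6},{"slide":[5.1,-0.5,17],"turn":0,"grip":6},{"slide":[5.1,-0.5,18.8],"turn":0,"grip":6},{"slide":[5.1,-0.5,18.8],"turn":0,"grip":6},{"slide":[5.1,-0.5,18.8],"turn":0,"grip":3},{"slide":[5.1,-0.5,18.8],"turn":0,"grip":3},{"slide":[5.1,-0.5,18.8],"turn":0,"grip":3},{"slide":[5.1,-0.5,18.8],"turn":0,"grip":3},{"slide":[5.1,-0.5,18.8],"turn":0,"grip":3}]' 30
cat > dst.py <<'E'
from h import *
import sys
T=np.array([.5035,.3867]);c,s=np.cos(.182),np.sin(.182)
x,y=float(sys.argv[1])/1000,float(sys.argv[2])/1000
go(T[0]+c*x-s*y,T[1]+s*x+c*y,.0225,.182)
E
python3 dst.py 0 31
```

```text
time: 17.95
eef_pos: [0.5939, 0.1867, 0.0469]
tcp_rot: [0.996, 0.09, 0.001, -0.0]
contact_force: [-0.0, 1.1, 3.0]
opening: 0.431
finger_force: 30.5
slide [ -5.33 -24.39   2.44] turn -0.002 heading 0.18 q6 1.53
```

```bash
python3 -m inch '[{"slide":[0,0,-4],"turn":0,"grip":3},{"slide":[0,-1,-8],"turn":0,"grip":3},{"slide":[-2,-6,-8],"turn":0,"grip":3},{"slide":[-4,-11,-8],"turn":0,"grip":3},{"slide":[-5.3,-16,-8],"turn":0,"grip":3},{"slide":[-5.3,-20,-8],"turn":0,"grip":3},{"slide":[-5.3,-23,-7],"turn":0,"grip":3},{"slide":[-5.3,-24.4,-5],"turn":0,"grip":3},{"slide":[-5.3,-24.4,-2.5],"turn":0,"grip":3},{"slide":[-5.3,-24.4,-0.5],"turn":0,"grip":3},{"slide":[-5.3,-24.4,1],"turn":0,"grip":3},{"slide":[-5.3,-24.4,2],"turn":0,"grip":3},{"slide":[-5.3,-24.4,2.5],"turn":0,"grip":3},{"slide":[-5.3,-24.4,2.5],"turn":0,"grip":3}]' 30
python3 dst.py 0 31
```

```text
time: 19.35
eef_pos: [0.4978, 0.4171, 0.0214]
tcp_rot: [0.996, 0.09, 0.001, -0.0]
contact_force: [0.2, -0.5, -1.5]
opening: 0.428
finger_force: 30.5
slide [ 0.01 -0.   -0.11] turn -0.003 heading 0.179 q6 1.93
```

```bash
python3 -m inch '[{"slide":[0,0,0.1],"turn":0,"grip":3},{"slide":[0,0,0.1],"turn":0,"grip":4.8},{"slide":[0,0,0.1],"turn":0,"grip":4.8},{"slide":[0,0,0.1],"turn":0,"grip":4.8},{"slide":[0,0,-3],"turn":0,"grip":4.8},{"slide":[0,0,-8],"turn":0,"grip":6},{"slide":[0,5,-13],"turn":0,"grip":6},{"slide":[0,10,-18],"turn":0,"grip":6},{"slide":[0,24,-21.5],"turn":0,"grip":6},{"slide":[0,24,-21.5],"turn":0,"grip":6},{"slide":[0,24,-21.5],"turn":0,"grip":6},{"slide":[0,24,-21.5],"turn":0,"grip":6},{"slide":[0,24,-21.5],"turn":0,"grip":6}]' 30
python3 look.py
```

```text
time: 20.65
eef_pos: [0.5418, 0.1778, 0.2379]
tcp_rot: [0.996, 0.087, 0.002, 0.0]
contact_force: [-0.1, 0.7, 0.4]
opening: 0.701
finger_force: 0.0
table [314 116] 913 xy [0.6086 0.1111] r 17.5 z 0.0757 sat 33.0 tray [  53.5 -290.1]
slide [ 5.42  7.93 18.92] turn -0.006 heading 0.176 q6 1.54
table [330 172] 802 xy [0.5552 0.0813] r 17.7 z 0.0756 sat 32.0 tray [  -4.4 -309.7]
slide [-0.36  9.93 18.9 ] turn -0.006 heading 0.176 q6 1.54
table [277 213] 718 xy [0.499  0.1287] r 17.5 z 0.0756 sat 31.0 tray [ -51.1 -252.9]
slide [-5.06  4.27 18.89] turn -0.006 heading 0.176 q6 1.54
tray/low [ 21 112] 892 xy [0.5576 0.4258] r 18.0 z 0.049 sat 25.0 tray [60.3 28.7]
tray/low [ 33 163] 787 xy [0.5014 0.4143] r 18.1 z 0.049 sat 24.0 tray [ 2.9 27.5]
```

Next is the jar at (0.499,0.129). It goes into compartment (-58,+31).

```bash
python3 -m inch '[{"slide":[-5.2,4.3,5],"turn":0,"grip":6},{"slide":[-5.2,4.3,9],"turn":0,"grip":6},{"slide":[-5.2,4.3,13],"turn":0,"grip":6},{"slide":[-5.2,4.3,17],"turn":0,"grip":6},{"slide":[-5.2,4.3,18.9],"turn":0,"grip":6},{"slide":[-5.2,4.3,18.9],"turn":0,"grip":6},{"slide":[-5.2,4.3,18.9],"turn":0,"grip":3},{"slide":[-5.2,4.3,18.9],"turn":0,"grip":3},{"slide":[-5.2,4.3,18.9],"turn":0,"grip":3},{"slide":[-5.2,4.3,18.9],"turn":0,"grip":3},{"slide":[-5.2,4.3,18.9],"turn":0,"grip":3}]' 30
python3 dst.py -59 30
```

```text
time: 21.8
eef_pos: [0.4976, 0.1294, 0.0478]
tcp_rot: [0.996, 0.09, 0.001, -0.0]
contact_force: [0.0, 0.4, 3.6]
opening: 0.427
finger_force: 30.4
slide [ -0.74 -28.19   2.52] turn -0.002 heading 0.18 q6 1.45
```

```bash
python3 -m inch '[{"slide":[0,0,-4],"turn":0,"grip":3},{"slide":[0,-1,-8],"turn":0,"grip":3},{"slide":[-0.7,-6,-8],"turn":0,"grip":3},{"slide":[-0.7,-11,-8],"turn":0,"grip":3},{"slide":[-0.7,-16,-8],"turn":0,"grip":3},{"slide":[-0.7,-21,-8],"turn":0,"grip":3},{"slide":[-0.7,-25,-8],"turn":0,"grip":3},{"slide":[-0.7,-28.2,-7],"turn":0,"grip":3},{"slide":[-0.7,-28.2,-4],"turn":0,"grip":3},{"slide":[-0.7,-28.2,-1.5],"turn":0,"grip":3},{"slide":[-0.7,-28.2,0.5],"turn":0,"grip":3},{"slide":[-0.7,-28.2,1.8],"turn":0,"grip":3},{"slide":[-0.7,-28.2,2.5],"turn":0,"grip":3},{"slide":[-0.7,-28.2,2.5],"turn":0,"grip":3}]' 30
python3 dst.py -59 30
```

```text
time: 23.2
eef_pos: [0.4398, 0.4057, 0.0223]
tcp_rot: [0.996, 0.09, 0.0, -0.0]
contact_force: [0.4, 0.0, -0.8]
opening: 0.432
finger_force: 30.5
slide [ 0.03  0.02 -0.02] turn -0.002 heading 0.18 q6 1.97
```

```bash
python3 -m inch '[{"slide":[0,0,0.1],"turn":0,"grip":3},{"slide":[0,0,0.1],"turn":0,"grip":4.8},{"slide":[0,0,0.1],"turn":0,"grip":4.8},{"slide":[0,0,0.1],"turn":0,"grip":4.8},{"slide":[0,0,-3],"turn":0,"grip":4.8},{"slide":[0,0,-8],"turn":0,"grip":6},{"slide":[1,5,-13],"turn":0,"grip":6},{"slide":[4,10,-18],"turn":0,"grip":6},{"slide":[6,24,-21.5],"turn":0,"grip":6},{"slide":[6,24,-21.5],"turn":0,"grip":6},{"slide":[6,24,-21.5],"turn":0,"grip":6},{"slide":[6,24,-21.5],"turn":0,"grip":6},{"slide":[6,24,-21.5],"turn":0,"grip":6}]' 30
python3 look.py
```

```text
time: 24.5
eef_pos: [0.5439, 0.1765, 0.2392]
tcp_rot: [0.996, 0.087, 0.003, 0.0]
contact_force: [-0.1, 0.9, -0.1]
opening: 0.704
finger_force: 0.0
table [312 117] 904 xy [0.6091 0.1115] r 17.3 z 0.0757 sat 33.0 tray [  54.  -289.7]
slide [ 5.34  7.75 19.03] turn -0.006 heading 0.176 q6 1.53
table [328 173] 796 xy [0.5559 0.0811] r 17.6 z 0.0756 sat 33.0 tray [  -3.8 -310. ]
slide [-0.42  9.81 19.01] turn -0.006 heading 0.176 q6 1.53
tray/low [ 20 114] 881 xy [0.5577 0.4258] r 18.1 z 0.049 sat 25.0 tray [60.4 28.6]
tray/low [ 32 165] 777 xy [0.5015 0.4145] r 17.8 z 0.049 sat 25.0 tray [ 3.  27.7]
tray/low [ 43 214] 683 xy [0.4425 0.403 ] r 17.8 z 0.049 sat 24.0 tray [-57.1  27. ]
```

```bash
python3 -m inch '[{"slide":[5.2,7.7,5],"turn":0,"grip":6},{"slide":[5.2,7.7,9],"turn":0,"grip":6},{"slide":[5.2,7.7,13],"turn":0,"grip":6},{"slide":[5.2,7.7,17],"turn":0,"grip":6},{"slide":[5.2,7.7,19],"turn":0,"grip":6},{"slide":[5.2,7.7,19],"turn":0,"grip":6},{"slide":[5.2,7.7,19],"turn":0,"grip":3},{"slide":[5.2,7.7,19],"turn":0,"grip":3},{"slide":[5.2,7.7,19],"turn":0,"grip":3},{"slide":[5.2,7.7,19],"turn":0,"grip":3},{"slide":[5.2,7.7,19],"turn":0,"grip":3}]' 30
python3 dst.py 58 -31
```

```text
time: 25.65
eef_pos: [0.6072, 0.1138, 0.0482]
tcp_rot: [0.996, 0.09, 0.001, -0.0]
contact_force: [0.2, 0.5, 3.4]
opening: 0.432
finger_force: 30.5
slide [  0.48 -25.62   2.57] turn -0.002 heading 0.18 q6 1.41
```

```bash
python3 -m inch '[{"slide":[0,0,-4],"turn":0,"grip":3},{"slide":[0,-1,-8],"turn":0,"grip":3},{"slide":[0.5,-6,-8],"turn":0,"grip":3},{"slide":[0.5,-11,-8],"turn":0,"grip":3},{"slide":[0.5,-16,-8],"turn":0,"grip":3},{"slide":[0.5,-20,-8],"turn":0,"grip":3},{"slide":[0.5,-24,-8],"turn":0,"grip":3},{"slide":[0.5,-25.6,-7],"turn":0,"grip":3},{"slide":[0.5,-25.6,-4],"turn":0,"grip":3},{"slide":[0.5,-25.6,-1.5],"turn":0,"grip":3},{"slide":[0.5,-25.6,0.5],"turn":0,"grip":3},{"slide":[0.5,-25.6,1.8],"turn":0,"grip":3},{"slide":[0.5,-25.6,2.5],"turn":0,"grip":3},{"slide":[0.5,-25.6,2.5],"turn":0,"grip":3}]' 30
python3 dst.py 58 -31
```

```text
time: 27.05
eef_pos: [0.5659, 0.366, 0.0223]
tcp_rot: [0.996, 0.09, 0.0, 0.0]
contact_force: [-0.2, -0.2, -0.8]
opening: 0.43
finger_force: 30.8
slide [ 0.03 -0.06 -0.02] turn -0.003 heading 0.179 q6 1.82
```

```bash
python3 -m inch '[{"slide":[0,0,0.1],"turn":0,"grip":3},{"slide":[0,0,0.1],"turn":0,"grip":4.6},{"slide":[0,0,0.1],"turn":0,"grip":4.6},{"slide":[0,0,0.1],"turn":0,"grip":4.6},{"slide":[0,0,-3],"turn":0,"grip":4.6},{"slide":[0,0,-8],"turn":0,"grip":6},{"slide":[-1,5,-13],"turn":0,"grip":6},{"slide":[-4,10,-18],"turn":0,"grip":6},{"slide":[-6,20,-21.5],"turn":0,"grip":6},{"slide":[-6,20,-21.5],"turn":0,"grip":6},{"slide":[-6,20,-21.5],"turn":0,"grip":6},{"slide":[-6,20,-21.5],"turn":0,"grip":6},{"slide":[-6,20,-21.5],"turn":0,"grip":6}]' 30
python3 look.py
```

```text
time: 28.35
eef_pos: [0.5424, 0.158, 0.2373]
tcp_rot: [0.996, 0.089, 0.001, -0.0]
contact_force: [0.1, 0.3, -0.0]
opening: 0.7
finger_force: 0.0
table [313 166] 815 xy [0.5582 0.081 ] r 17.3 z 0.0757 sat 32.0 tray [  -1.5 -310.6]
slide [ 0.23  7.97 18.85] turn -0.003 heading 0.179 q6 1.5
tray/low [  2 108] 925 xy [0.5577 0.4256] r 18.3 z 0.0489 sat 25.0 tray [60.3 28.4]
tray/low [ 60 108] 879 xy [0.5688 0.3638] r 17.6 z 0.0491 sat 26.0 tray [ 60.1 -34.4]
tray/low [ 15 160] 802 xy [0.5014 0.4143] r 17.7 z 0.0489 sat 25.0 tray [ 2.9 27.5]
tray/low [ 27 209] 704 xy [0.4424 0.4028] r 17.7 z 0.049 sat 24.0 tray [-57.2  26.8]
```

```bash
python3 -m inch '[{"slide":[0.1,7.9,5],"turn":0,"grip":6},{"slide":[0.1,7.9,9],"turn":0,"grip":6},{"slide":[0.1,7.9,13],"turn":0,"grip":6},{"slide":[0.1,7.9,17],"turn":0,"grip":6},{"slide":[0.1,7.9,18.8],"turn":0,"grip":6},{"slide":[0.1,7.9,18.8],"turn":0,"grip":6},{"slide":[0.1,7.9,18.8],"turn":0,"grip":3},{"slide":[0.1,7.9,18.8],"turn":0,"grip":3},{"slide":[0.1,7.9,18.8],"turn":0,"grip":3},{"slide":[0.1,7.9,18.8],"turn":0,"grip":3},{"slide":[0.1,7.9,18.8],"turn":0,"grip":3}]' 30
python3 dst.py -59 -29
```

```text
time: 29.5
eef_pos: [0.5579, 0.0815, 0.0496]
tcp_rot: [0.996, 0.09, 0.001, -0.0]
contact_force: [-0.0, 1.2, 3.3]
opening: 0.427
finger_force: 30.4
slide [ -5.79 -28.09   2.7 ] turn -0.002 heading 0.18 q6 1.36
```

```bash
python3 -m inch '[{"slide":[0,0,-4],"turn":0,"grip":3},{"slide":[0,-1,-8],"turn":0,"grip":3},{"slide":[-1.5,-6,-8],"turn":0,"grip":3},{"slide":[-3,-11,-8],"turn":0,"grip":3},{"slide":[-4.5,-16,-8],"turn":0,"grip":3},{"slide":[-5.8,-21,-8],"turn":0,"grip":3},{"slide":[-5.8,-25,-8],"turn":0,"grip":3},{"slide":[-5.8,-28.1,-7],"turn":0,"grip":3},{"slide":[-5.8,-28.1,-4],"turn":0,"grip":3},{"slide":[-5.8,-28.1,-1.5],"turn":0,"grip":3},{"slide":[-5.8,-28.1,0.5],"turn":0,"grip":3},{"slide":[-5.8,-28.1,1.8],"turn":0,"grip":3},{"slide":[-5.8,-28.1,2.6],"turn":0,"grip":3},{"slide":[-5.8,-28.1,2.6],"turn":0,"grip":3}]' 30
python3 dst.py -59 -29
```

```text
time: 30.9
eef_pos: [0.4506, 0.3477, 0.0235]
tcp_rot: [0.996, 0.09, 0.001, -0.0]
contact_force: [0.7, 0.6, -0.6]
opening: 0.43
finger_force: 31.4
slide [0.01 0.02 0.1 ] turn -0.002 heading 0.18 q6 1.87
```

```bash
python3 -m inch '[{"slide":[0,0,0.1],"turn":0,"grip":3},{"slide":[0,0,0.1],"turn":0,"grip":4.6},{"slide":[0,0,0.1],"turn":0,"grip":4.6},{"slide":[0,0,0.1],"turn":0,"grip":4.6},{"slide":[0,0,-3],"turn":0,"grip":4.6},{"slide":[0,0,-8],"turn":0,"grip":6},{"slide":[1,5,-13],"turn":0,"grip":6},{"slide":[4,10,-18],"turn":0,"grip":6},{"slide":[6,15,-21.5],"turn":0,"grip":6},{"slide":[6,15,-21.5],"turn":0,"grip":6},{"slide":[6,15,-21.5],"turn":0,"grip":6},{"slide":[6,15,-21.5],"turn":0,"grip":6},{"slide":[6,15,-21.5],"turn":0,"grip":6},{"slide":[6,15,-21.5],"turn":0,"grip":6},{"slide":[6,15,-21.5],"turn":0,"grip":6},{"slide":[6,15,-21.5],"turn":0,"grip":6}]' 30
python3 look.py w9; python3 pin.py; python3 -c "
from h import *
save('s9',cam('scene')[0])"
```

```text
time: 32.5
eef_pos: [0.5347, 0.2113, 0.2362]
tcp_rot: [0.996, 0.09, -0.001, 0.0]
contact_force: [-0.0, 0.4, -0.9]
opening: 0.701
finger_force: 0.0
tray/low [ 50 108] 895 xy [0.5577 0.4262] r 17.8 z 0.0491 sat 25.0 tray [60.5 29. ]
tray/low [108 108] 860 xy [0.5688 0.3643] r 17.6 z 0.0493 sat 26.0 tray [ 60.2 -33.8]
tray/low [ 61 160] 776 xy [0.5014 0.4148] r 18.2 z 0.0491 sat 24.0 tray [ 3. 28.]
tray/low [ 71 210] 685 xy [0.4425 0.4032] r 17.6 z 0.049 sat 24.0 tray [-57.   27.2]
tray/low [120 211] 664 xy [0.4519 0.3455] r 17.6 z 0.0492 sat 25.0 tray [-58.2 -31.2]
12 274.0 345.5 [ 0.4481 -0.1957  0.0768] 0.0807033539573736
radius 0.048124240499512666
```

View pics/w9.png

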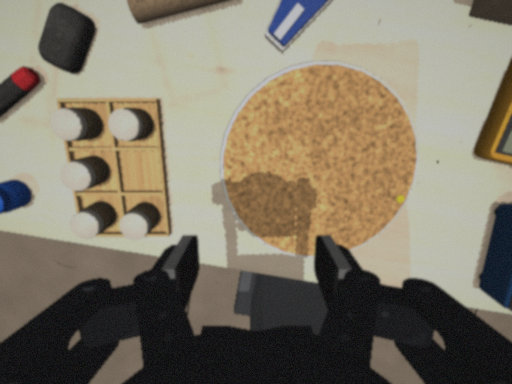

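View pics/s9.png

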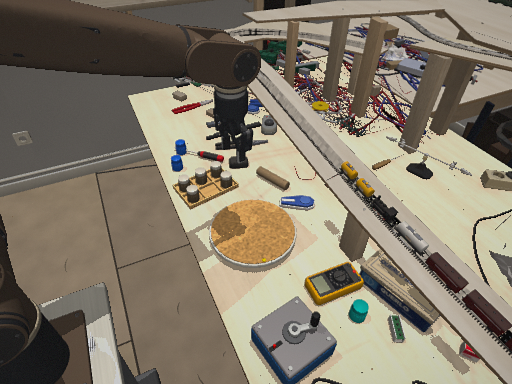

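Both views show all five jars upright in separate tray compartments, with lid tops level at about 49 mm. The platter is empty, the pin at (274,345) is raised to about 80 mm, and the bystanders are in place.

```bash
python3 -c "
from plant import ctrl
print(ctrl.sign_off())"
```

```text
the job is handed in; nothing more can be done
None
```

The job is handed in (no verdict was shown): the liner is wound until the drag dropped and the red pin popped up, stopping about half a turn or less past that, and all five jars stand upright in separate tray compartments with the bystanders untouched.

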